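# Bolt down the sprung lid of the kitchen dry-goods bin

## Task

Shut the bamboo dry-goods bin: press its sprung lid down, push the barrel bolt on the lid across until its tip has gone right through the keeper beside the lid and the bolt is fully home, then let go so that the bolt alone keeps the lid down. The keeper was fitted by hand and its opening is not at a known height, so feel for it gently and never ram the bolt against the keeper; leave the other kitchen things where they are.

Things in the scene. Friction and masses are not known exactly. Their poses are not given: they have to be found in the camera images.
- bin: Bamboo dry-goods bin (sizes in mm), 260 deep (x), 360 wide (y), 140 high, fixed. Origin: centre of its underside; x from its front (robot side) to its back, y to its left, z up. The right part of its top (y -180 to 68) is the sprung lid, hinged along y at x = 120, z = 150. The left part (y 70 to 180) is a fixed deck, top at z = 140; keeper and a jar stand on it.
- lid (a joint): Angle of the 12 thick lid about its rear hinge, rad: 0 = down on a hard stop, growing as its front rises. Its spring holds it ajar at about 0.19 at first; pushing it nearly shut takes 3 to 8 N down at the knob, and unbolted it rises again. Bolt and keeper opening line up at an angle between 0.01 and 0.10, different each time; lower than that the bolt is too low again.
- bolt (a joint): Travel of the bolt towards the keeper (bin +y), m: 0 drawn back, 0.042 fully home on its own stop; starts at 0 to 0.008, friction about 2 N. The bolt is a steel bar along y, 12 wide (x) x 8 high, blunt square end, centre line at bin x = -85, z = 166 at lid angle 0. Its tip is at bin y = 60 mm + travel: it meets the keeper's face at 0.016 and comes out behind it at 0.030.
- knob (a point): Centre of the upright dark knob on the bolt bar: a block 16 (x) x 14 (y, the sliding direction) x 36 high, to be pinched across the 14 or pushed; at least 24 free on either side along y. The bar runs under the fingers, its top 18 below this point. At lid angle 0 it is at bin x = -85, y = -30 + travel, z = 188, and swings up about the hinge with the lid. Axes: the lid's.
- tip (a point): Centre of the blunt end of the bolt, 90 along bin y from the knob and 22 below it.
- keeper: Keeper's foot, a steel plate on the deck. Origin on the deck in line with the bolt, in the plane of the face that looks to the lid; axes as the bin's. On it stands an unyielding steel strike block 46 wide (x), 14 thick (y 0 to 14), 52 to 68 high, with an opening 18 wide x 9.7 high through it. The opening's centre is 29 to 45 above this origin, different each time, true in x.
- pot: Closed green enamel pot, 220 across, 172 high with its knob; origin under its centre. Leave alone.
- colander: Orange plastic colander, 224 across, 90 high; origin under its centre. Leave alone.
- jar: Glass jar with steel twist cap, 60 across, 80 high, on the bin's deck behind the keeper; origin under its centre. Leave alone.
- spatula: Bamboo spatula, 280 long, lying on the counter. Leave alone.
- whisk: Yellow silicone whisk, 240 long, lying on the counter. Leave alone.
- mug: White mug, 80 across, 90 high; origin under its centre. Leave alone.

How it is judged:
By the outcome, as a careful person would: the job done as asked, in the order asked, and still so for the second after the job is handed in, with the robot touching nothing.
It also fails if it takes over 72 s, if anything falls off the work surface, if the arm or the gripper's body presses on something with over 40 N, if the wrist force passes 120 N, or if a joint passes its speed limit or range.

## Robot

A 6-joint arm with a two-finger parallel gripper is mounted at the origin on the work surface. World frame = base frame: x ahead of the robot, y to its left, z up, the work surface at z = 0. Lengths are in m, angles in degrees, forces in N, time in s.
With the tool pointing down it reaches from about 0.325 to 0.85 m from the base axis. Payload 4.4 kg.
Tool frame: the origin (TCP) lies midway between the tips of the shut fingers; the grasp point (between the pads) lies 19 mm behind it; z points along the fingers, y is the direction in which the jaws open and shut (so a half turn about z gives the same grasp; the last joint's range is limited). The gripper opens to 94 mm and grips with 3 to 60 N. Pads are 16 mm wide; open, the fingers measure 119 mm over their backs; the gripper's body (75 mm by 177 mm) begins 78 mm behind the grasp point.
Start: joints at [-74.399, 11.837, 88.321, -0, 79.842, -8.623], TCP at [0.236, -0.524, 0.205] pointing down, gripper open.
Joint ranges: [-156.59, 156.59], [-49.26, 127.26], [12.9, 141.05], [-63.56, 243.56], [4.71, 150.69], [-161.64, 161.64]. Speed limits (degrees/s): [159.86, 159.86, 180, 180, 180, 180].

## Interface

Orientations are given as [roll, pitch, yaw] about the fixed x, y, z axes, in that order (R = Rz(yaw) Ry(pitch) Rx(roll)).
In Python, from rig import * gives the robot as it stands. The module is installed in compiled form; this text tells all that it offers.
- The arm moves only by the tool move_arm, never from a script. Its arguments are lists of equal length, an entry for each row: "xyz": the shift along the world's x, y, z in mm, a list of three; "twist": the turn, a rotation vector about the world's x, y, z in rad, a list of three; "jaw": the closure, from -1 (fully open) to 1 (shut). In form: {"xyz": [[x, y, z], ...], "twist": [[wx, wy, wz], ...], "jaw": [jaw, ...]}. A call has 1 to 10 rows; each row is the pose to reach, as a shift and turn from the pose measured when the call began; what a row does not reach only later rows make up. A row lasts 1/8 s, in which the tool goes at most 62.5 mm and 10.7 degrees, less where a joint would pass 70% of its speed; a pose out of reach is approached as far as the arm can. A call with a gripper value outside its range is refused whole. The fingers move at their own pace and stop on an object; the grip force is fixed at half the most. Time passes only in rows, so rows that repeat a pose let the fingers close. It gives the time, the measured TCP pose, the force and the opening at its end, in the units of the state.
- state(): the state, without advancing time (a new reading comes with each control period).
- snapshot(name): name is "scene" or "side" or "wrist"; returns a dict with "image" (480x640x3 uint8, red, green, blue), "z_map" (480x640 float32, m along the optical axis (not along the pixel's ray), 0 where there is no reading), "fx", "fy", "cx", "cy" (pixels), "dist" ([k1, k2, p1, p2, k3] as OpenCV has them; the pictures are not rectified), "extrinsics" (4x4, takes a point from camera to world coordinates); the wrist camera has in their place "tool_from_camera" (4x4, takes a point from camera to tool coordinates, whose origin is the TCP and whose axes are the flange's). Camera axes: x right, y down, z forward; pixel columns grow to the right and rows downward; lengths in m; the calibration is good to about 2 mm. A picture is of the moment at which its call begins: read the wrist's pose just before it.
- hand_in(): hands the job in, once; it reports no verdict.
The state is a dict: "clock": time; "q": joint angles; "qd": joint speeds; "effort": joint torques, N m; "eef_pos": TCP position; "orientation": TCP orientation; "contact_force": force on the tool from outside, world axes, zero at the start; "ft_torque": the same for the moment, N m; "width": finger opening in m.
Only numpy, scipy, OpenCV 4.12 (cv2) and the standard library are available. Lean on these libraries where they do the work, as an engineer would, in place of code of your own. Each camera call takes 0.05 s, during which the arm holds its last target.

## Working session

There is one attempt and no reset: what is moved stays moved. The work goes in short steps, Python scripts to look and compute and a tool call to move; the robot and the scene stay as the last step left them, time stands still between calls to the robot, and variables do not carry over. Pictures are saved under pics/ and viewed, and the job is handed in when it is done.

Besides the shell and the picture viewer there is one more tool, called after ">>>" in YAML: its name, and indented under it one key for each argument. move_arm: Moves the arm, as the interface text tells. Its arguments: {"type":"object","properties":{"xyz":{"type":"array","items":{"type":"array","items":{"type":"number"}}},"twist":{"type":"array","items":{"type":"array","items":{"type":"number"}}},"jaw":{"type":"array","items":{"type":"number"}}},"required":["xyz","twist","jaw"]}

```bash
mkdir -p pics
cat > h.py <<'E'
from rig import *
import numpy as np, cv2
def save(n,name):
    s=snapshot(n); cv2.imwrite(f'pics/{name}.png',s['image'][:,:,::-1]); np.savez(f'pics/{name}.npz',**{k:v for k,v in s.items()}); return s
def pts(s,uv,T=None):
    uv=np.array(uv,float).reshape(-1,2)
    K=np.array([[s['fx'],0,s['cx']],[0,s['fy'],s['cy']],[0,0,1]])
    n=cv2.undistortPoints(uv.reshape(-1,1,2),K,np.array(s['dist'],float)).reshape(-1,2)
    z=np.array([s['z_map'][int(round(v)),int(round(u))] for u,v in uv])
    P=np.c_[n*z[:,None],z]
    T=s['extrinsics'] if T is None else T
    return P@T[:3,:3].T+T[:3,3]
E
python3 - <<'E'
from h import *
print(state())
for n in ['scene','side','wrist']: save(n,n+'0')
E
```

```text
{'clock': 0.0, 'q': array([-7.43971872e+01,  1.18856104e+01,  8.84036094e+01, -1.16251454e-03,
        7.98401070e+01, -8.62183746e+00]), 'qd': array([-0.03144999,  0.03555557,  0.03477685,  0.00707924,  0.00447284,
       -0.08282434]), 'effort': array([-3.81091468e-04, -3.70882702e+01, -2.81416261e+01,  6.98283780e-02,
        3.61374056e-02, -1.73169492e-04]), 'eef_pos': array([ 0.23570883, -0.52359426,  0.20428716]), 'orientation': array([-1.79871963e+02, -1.82567614e-02,  2.42248362e+01]), 'contact_force': array([-1.27307341, -1.25652807, -0.20405635]), 'ft_torque': array([-0.03043086, -0.04248065,  0.02193685]), 'width': 0.09412442759664491}
```

View pics/scene0.png

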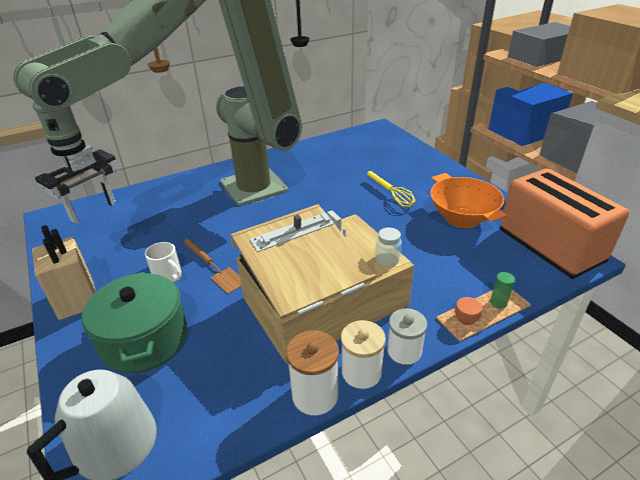

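View pics/side0.png

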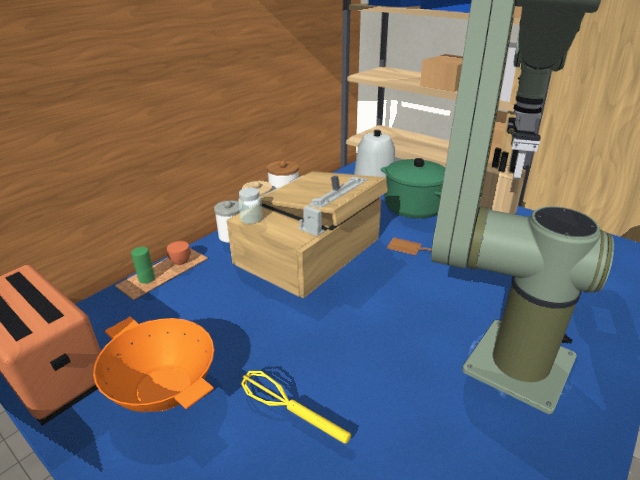

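View pics/wrist0.png

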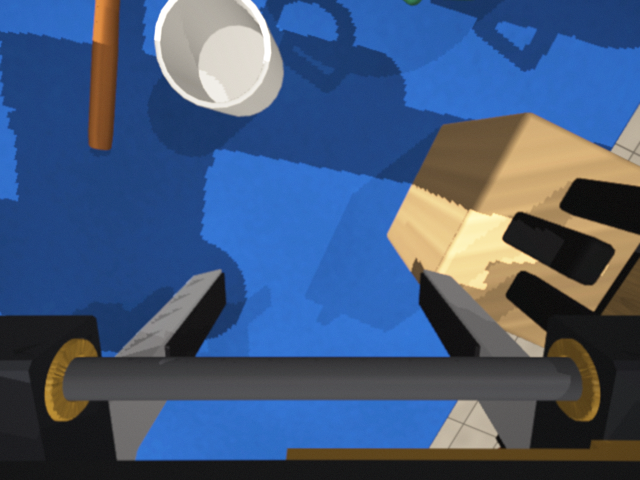

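The scene view shows the bin in the middle, knob near (297,218), keeper near (337,220). The side view shows the keeper at about (313,218), knob at (335,183) and jar at (250,205). Next I'll zoom in.

Run:
```python
import cv2
a=cv2.imread('pics/scene0.png')[195:355,220:420]; cv2.imwrite('pics/z1.png',cv2.resize(a,None,fx=3.75,fy=3.75,interpolation=cv2.INTER_CUBIC))
a=cv2.imread('pics/side0.png')[160:300,220:400]; cv2.imwrite('pics/z2.png',cv2.resize(a,None,fx=4,fy=4,interpolation=cv2.INTER_CUBIC))
```

```text
(no output)
```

View pics/z1.png

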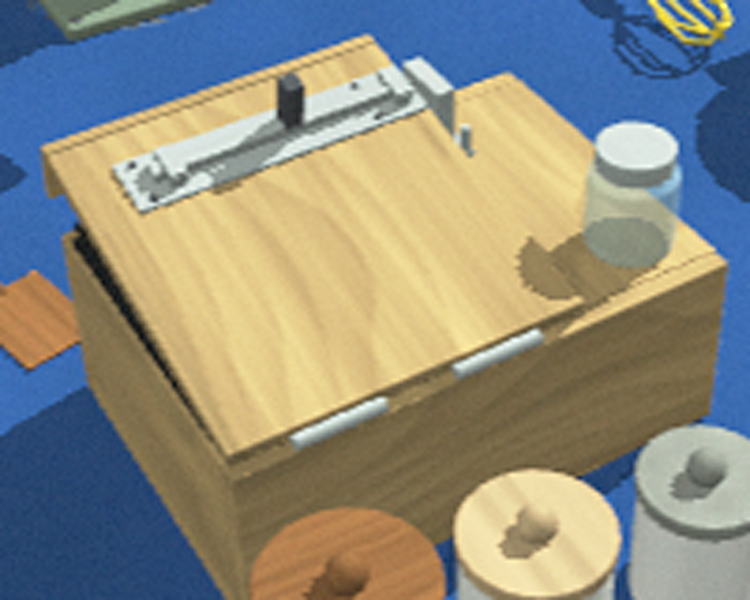

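View pics/z2.png

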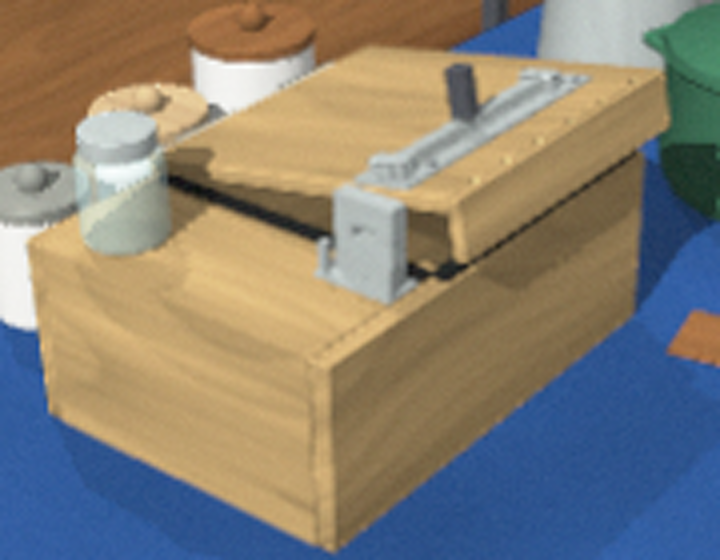

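Run:
```python
from h import *
def load(n): return dict(np.load(f'pics/{n}.npz'))
sd=load('side0'); sc=load('scene0')
def z2(u,v): return (220+u/4,160+v/4)
def z1(u,v): return (220+u/3.75,195+v/3.75)
def show(lbl,s,l):
    P=pts(s,l)
    for a,b in zip(l,P): print(lbl,np.round(a,1),np.round(b*1000,1))
show('front',sd,[z2(400,370),z2(600,250),z2(400,440),z2(600,300),z2(500,300)])
show('left',sd,[z2(80,300),z2(280,380),z2(80,390),z2(280,480)])
show('deck',sd,[z2(200,280),z2(280,320),z2(100,265),z2(300,340)])
show('deck_sc',sc,[z1(560,120),z1(620,300),z1(500,110)])
show('keeperL',sd,[z2(345,205),z2(345,270),z2(395,215),z2(395,280),z2(370,205),z2(363,228),z2(363,222),z2(363,234),z2(370,250)])
show('knob sd',sd,[z2(460,80),z2(458,100),z2(460,70)])
show('knob sc',sc,[z1(289,80),z1(292,105),z1(285,90),z1(298,90)])
show('lid',sc,[z1(100,160),z1(350,70),z1(300,250),z1(240,430),z1(450,300)])
show('jar',sd,[z2(120,125)])
# cloud-based face fitting
H,W=480,640
def cloud(s):
    u,v=np.meshgrid(np.arange(W),np.arange(H)); uv=np.c_[u.ravel(),v.ravel()]
    return pts(s,uv),uv
P,uv=cloud(sd); 
m=(P[:,2]>.01)&(P[:,2]<.135)&(uv[:,0]>225)&(uv[:,0]<385)&(uv[:,1]>200)&(uv[:,1]<305)
Q=P[m]; UV=uv[m]
import random
rng=np.random.default_rng(0)
for k in range(2):
    best=None
    for _ in range(500):
        i,j=rng.choice(len(Q),2,replace=False); d=(Q[j]-Q[i])[:2]; L=np.hypot(*d)
        if L<.05: continue
        n=np.array([-d[1],d[0]])/L; r=np.abs((Q[:,:2]-Q[i,:2])@n)<.003
        if best is None or r.sum()>best.sum(): best=r
    q=Q[best][:,:2]; c=q.mean(0); w,V=np.linalg.eigh(np.cov((q-c).T)); d=V[:,1]; t=(q-c)@d
    print('line',c,d,np.degrees(np.arctan2(d[1],d[0])),best.sum(),'ends',c+d*t.min(),c+d*t.max(), t.max()-t.min())
    Q=Q[~best]
```

```text
front [320.  252.5] [511.2  47.7 100.3]
front [370.  222.5] [ 518.9 -189.2   78.4]
front [320. 270.] [510.2  49.6  48.6]
front [370. 235.] [ 520.7 -195.9   32.7]
front [345. 235.] [514.8 -61.9  98.1]
left [240. 235.] [720.1 122.1 108.3]
left [290. 255.] [549.7 115.1 112.1]
left [240.  257.5] [734.9 119.2  29.9]
left [290. 280.] [552.7 116.7  36.5]
deck [270. 230.] [640.9  88.6 136.8]
deck [290. 240.] [570.4  90.9 135.1]
deck [245.  226.2] [706.3 113.8 135.8]
deck [295. 245.] [543.1 103.  137.2]
deck_sc [369.3 227. ] [584.4 113.8 139.3]
deck_sc [385.3 275. ] [766.6  39.4 140.2]
deck_sc [353.3 224.3] [552.2  82.9 139.6]
keeperL [306.2 211.2] [569.7  28.6 189. ]
keeperL [306.2 227.5] [571.7  28.  141.4]
keeperL [318.8 213.8] [534.4  22.8 191.2]
keeperL [318.8 230. ] [529.2  29.8 150.4]
keeperL [312.5 211.2] [550.4  27.3 194.8]
keeperL [310.8 217. ] [568.   13.9 167. ]
keeperL [310.8 215.5] [556.5  27.3 180.8]
keeperL [310.8 218.5] [562.3  20.7 167.6]
keeperL [312.5 222.5] [552.8  25.4 161.4]
knob sd [335. 180.] [567.4 -84.9 234.2]
knob sd [334.5 185. ] [568.9 -84.9 219.6]
knob sd [335.  177.5] [569.5 -87.5 239.8]
knob sc [297.1 216.3] [576.7 -93.9 244.3]
knob sc [297.9 223. ] [579.9 -94.5 226.6]
knob sc [296. 219.] [582.6 -99.9 242.1]
knob sc [299.5 219. ] [583.5 -91.1 239.5]
lid [246.7 237.7] [ 544.2 -216.5  205.8]
lid [313.3 213.7] [535.  -28.9 204.4]
lid [300.  261.7] [ 662.6 -133.1  180.3]
lid [284.  309.7] [ 765.6 -224.6  160.1]
lid [340. 275.] [736.2 -67.7 165.6]
jar [250.  191.2] [721.   72.9 215.7]
line [ 0.51435117 -0.04149762] [-0.03204214  0.99948652] 91.83619377046755 2960 ends [ 0.52081977 -0.243272  ] [0.50922327 0.11845623] 0.3619140617173541
line [0.63317433 0.11895783] [-0.99960796 -0.02799883] -178.39557548469304 2782 ends [0.77049723 0.12280422] [0.5125635  0.11557955] 0.25803488761149723
```

Run:
```python
from h import *
sd=dict(np.load('pics/side0.npz'))
print(sd['extrinsics'][:3,3], sd['fx']); w=dict(np.load('pics/wrist0.npz')); print(np.round(w['tool_from_camera'],3),w['fx'],w['cx'],w['cy'])
a=cv2.imread('pics/side0.png')[200:240,292:332]; cv2.imwrite('pics/z3.png',cv2.resize(a,None,fx=15,fy=15,interpolation=cv2.INTER_NEAREST))
# ray intersect with keeper outer plane: bin y = 70+? -> face at 76, back at 90
ex=np.array([.99953,.0305,0]);ey=np.array([-.0305,.99953,0]);O=np.array([.645,-.0608,0])
T=sd['extrinsics'];K=np.array([[sd['fx'],0,sd['cx']],[0,sd['fy'],sd['cy']],[0,0,1]])
def hit(u,v,yb):
    n=cv2.undistortPoints(np.array([[[u,v]]],float),K,np.array(sd['dist'],float)).ravel()
    d=T[:3,:3]@np.array([n[0],n[1],1]);c=T[:3,3]
    s=(yb-(c-O)@ey)/(d@ey);p=c+s*d
    return (p-O)@ex*1000,p[2]*1000
for u in [309,310,311,312,313]:
    for v in [214,216,218,220]: print(u,v,np.round(hit(u,v,.090),1))
zm=sd['z_map'][206:236,302:324]
yb=np.array([[ (pts(sd,[(u,v)])[0]-O)@ey*1000 for u in range(302,324)] for v in range(206,236)])
np.set_printoptions(linewidth=220); print(np.round(yb).astype(int))
```

```text
[-0.08863452  0.77763049  0.71853245] 454.1542576423624
[[-0.    -0.971 -0.239  0.069]
 [ 1.    -0.    -0.001 -0.001]
 [ 0.001 -0.239  0.971 -0.179]
 [ 0.     0.     0.     1.   ]] 392.84218296918965 321.97552702659084 237.98360582778602
309 214 [-79.8 182.8]
309 216 [-79.6 177.1]
309 218 [-79.5 171.4]
309 220 [-79.3 165.6]
310 214 [-83.  183.8]
310 216 [-82.8 178.1]
310 218 [-82.7 172.4]
310 220 [-82.5 166.7]
311 214 [-86.1 184.9]
311 216 [-86.  179.2]
311 218 [-85.9 173.5]
311 220 [-85.7 167.8]
312 214 [-89.3 185.9]
312 216 [-89.2 180.2]
312 218 [-89.1 174.5]
312 220 [-88.9 168.8]
313 214 [-92.5 186.9]
313 216 [-92.3 181.2]
313 218 [-92.2 175.6]
313 220 [-92.1 169.9]
[[  69   64   64   68   67   76   67   67   67   65   65   67   67   65   71   66   67   65   65   64   64   60]
 [  67   67   67   86   83   81   80   78   79  860   69   70   69   68   67   67   66   66   68   65   65   63]
 [  67   71   90   87   88   86   85   83   82   81   79   76   68   67   69   68   70   66   67   68   67   64]
 [  67   68   90   89   89   89   89   88   85   82   83   82   79   77   78   69  
[... 2268 characters left out ...]
   82   78   69   71]
 [ 105  103  102  101  100   98   94   96   92   90   92   94   89   90   99  100   99   94   83   80   75   76]
 [ 108  105  104  103  103  102   98   98  100   97   96   92   91   91  100   99   97   96   85   82   79   77]
 [ 109  106  110  107  104  103  103  103  105  101   98   96   95   93  102  101   95   97   86   83   83   81]
 [ 115  111  109  111  108  107  105  104  103  105  104   99  101   96  101  100  100   93   90   88   84   82]
 [ 118  113  115  114  111  110  107  106  106  103  104  104  105  104   98  102   97   94   97   90   84   86]
 [ 121  119  118  117  116  113  113  111  108  107  106  104  104  105  105  104   99   98   96   93   92   92]]
```

View pics/z3.png

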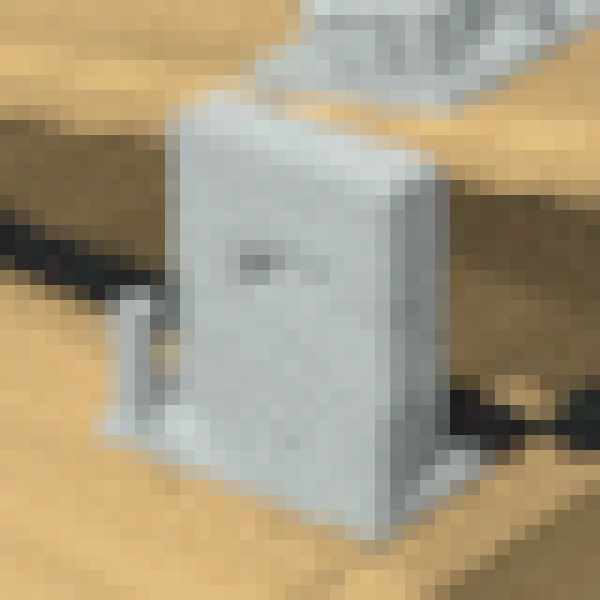

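The knob stands at about (0.572, -0.092), bin yaw is about 1.75°, and the keeper opening centre is at about z = 0.172–0.175, so the lid angle for alignment is near 0.045. Next, move to hover above the knob.

```bash
cat >> h.py <<'E'
from scipy.spatial.transform import Rotation as Ro
ex=np.array([.99953,.0305,0]);ey=np.array([-.0305,.99953,0]);O=np.array([.645,-.0608,0])
def knobpose(a,t):
    c,s=np.cos(a),np.sin(a); xr,zr=-.205,.038
    return O+ex*(.120+xr*c+zr*s)+ey*(-.030+t)+np.array([0,0,.150+zr*c-xr*s])
def toolR(a,yaw=1.75): return Ro.from_rotvec(ey*a)*Ro.from_euler('xyz',[180,0,yaw],degrees=True)
def delta(a,t,off,tilt=None,st=None):
    "off: tcp along lid normal relative to knob centre (m)"
    st=st or state(); tilt=a if tilt is None else tilt
    R=toolR(tilt); n=Ro.from_rotvec(ey*a).apply([0,0,1]); p=knobpose(a,t)+n*off
    R0=Ro.from_euler('xyz',st['orientation'],degrees=True)
    return np.round((p-st['eef_pos'])*1000,1),np.round((R*R0.inv()).as_rotvec(),3)
def rel(st=None):
    "tcp in bin frame mm, tilt"
    st=st or state(); d=st['eef_pos']-O
    R=toolR(0).inv()*Ro.from_euler('xyz',st['orientation'],degrees=True)
    return np.round([d@ex*1000,d@ey*1000,d[2]*1000],2),R.as_rotvec()
E
python3 - <<'E'
from h import *
print(knobpose(.19,0),delta(.19,.001,.11))
E
```

```text
[ 0.57181561 -0.09304699  0.22603223] (array([356.8, 432.3, 129.5]), array([-0.045,  0.186, -0.391]))
```

>>> move_arm:
  xyz:
    - [0,0,60]
    - [0,0,120]
    - [40,48,130]
    - [80,96,130]
    - [120,144,130]
    - [160,192,130]
    - [200,240,130]
    - [240,288,130]
    - [280,336,130]
    - [320,384,130]
  twist:
    - [0,0,0]
    - [0,0,0]
    - [0,0,-0.05]
    - [0,0,-0.1]
    - [0,0,-0.2]
    - [0,0,-0.3]
    - [0,0,-0.39]
    - [0,0,-0.39]
    - [0,0,-0.39]
    - [0,0,-0.39]
  jaw: [-1,-1,-1,0.4,0.4,0.4,0.4,0.4,0.4,0.4]

```text
clock: 1.4
eef_pos: [0.5562, -0.1385, 0.3343]
orientation: [-179.9, -0.0, 1.9]
contact_force: [1.0, -1.6, 0.5]
width: 0.0292
```

Run:
```python
from h import *
print(delta(.19,.001,.10),rel(),state()['width'])
```

```text
(array([ 34.4,  47. , -10.1]), array([-0.008,  0.19 , -0.002])) (array([-91.08, -74.91, 334.28]), array([ 1.60362300e-03,  9.98222423e-06, -2.26058547e-03])) 0.029180485278637876
```

>>> move_arm:
  xyz:
    - [34,47,-10]
    - [34,47,-10]
    - [34,47,-10]
  twist:
    - [-0.004,0.1,0]
    - [-0.008,0.19,0]
    - [-0.008,0.19,0]
  jaw: [0.48,0.48,0.48]

```text
clock: 1.78
eef_pos: [0.591, -0.0904, 0.3218]
orientation: [-180.0, 11.1, 2.0]
contact_force: [-0.2, -0.5, 0.1]
width: 0.0244
```

Run:
```python
from h import *
st=state(); print(st['eef_pos'],st['orientation'],st['width'],delta(.19,.001,.10,st=st))
s=save('wrist','wrist1')
R0=Ro.from_euler('xyz',st['orientation'],degrees=True).as_matrix(); T=np.eye(4);T[:3,:3]=R0;T[:3,3]=st['eef_pos']; T=T@s['tool_from_camera']; np.save('pics/T1.npy',T)
save('side','side1')
```

```text
[ 0.59099064 -0.09043709  0.32180682] [-179.95106744   11.07084916    2.00427472] 0.02437601802405308 (array([-0.3, -1. ,  2.4]), array([-0.001, -0.003, -0.004]))
```

View pics/wrist1.png

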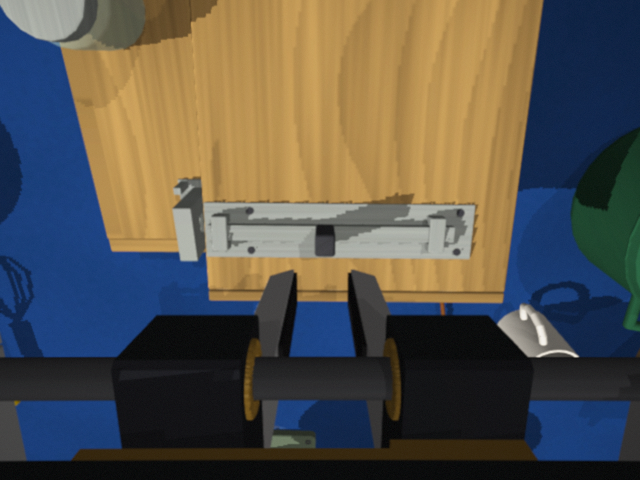

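View pics/side1.png

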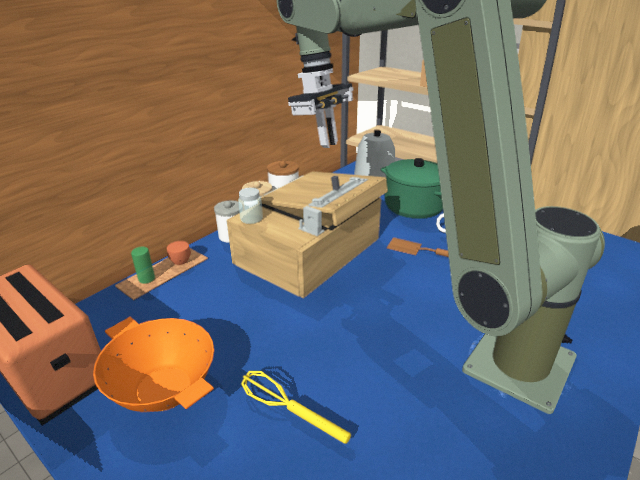

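Run:
```python
from h import *
s=dict(np.load('pics/wrist1.npz')); T=np.load('pics/T1.npy')
u,v=np.meshgrid(np.arange(300,350),np.arange(215,265)); uv=np.c_[u.ravel(),v.ravel()]
P=pts(s,uv,T); B=np.c_[(P-O)@ex,(P-O)@ey,P[:,2]]*1000
# rotate into lid frame
a=.19
H=B-np.array([120,0,150]); c,sn=np.cos(a),np.sin(a)
L=np.c_[H[:,0]*c-H[:,2]*sn, H[:,1], H[:,0]*sn+H[:,2]*c]
top=L[L[:,2]>45]; print('top',len(top),np.percentile(top,[2,50,98],axis=0).round(1))
img=cv2.imread('pics/wrist1.png')[190:280,160:500]; cv2.imwrite('pics/z4.png',cv2.resize(img,None,fx=2.3,fy=2.3))
# lid plane
def lid(uvs):
    P=pts(s,uvs,T);B=np.c_[(P-O)@ex,(P-O)@ey,P[:,2]]*1000;print(B.round(1))
lid([(250,100),(400,100),(450,180),(260,180),(300,280),(450,280), (193,190),(250,258),(222,232),(438,232),(130,220)])
```

```text
top 516 [[-211.9  -35.5   46.4]
 [-203.3  -28.6   54.4]
 [-196.4  -21.7   56.6]]
[[  46.7  -27.2  483.9]
 [  17.1  -84.2  178.1]
 [ -40.7 -126.6  187.3]
 [ -41.3   21.3  187.5]
 [-122.1   -9.1  203.1]
 [-121.3 -133.2  203.4]
 [ -61.5   86.9  151.4]
 [-103.8   31.7  199.1]
 [ -75.6   49.1  210.3]
 [ -74.7 -115.5  210.5]
 [ -95.3  154.4  139.6]]
```

Run:
```python
from h import *
for o in (.04,.0,-.012): print(o,delta(.192,.0014,o))
```

```text
0.04 (array([-10.4,   0.4, -58.1]), array([-0.   ,  0.002, -0.002]))
0.0 (array([-18.1,   0.2, -97.4]), array([-0.   ,  0.002, -0.002]))
-0.012 (array([-2.040e+01,  1.000e-01, -1.092e+02]), array([-0.   ,  0.002, -0.002]))
```

>>> move_arm:
  xyz:
    - [-6,0,-30]
    - [-10.5,0,-58]
    - [-14,0,-78]
    - [-18,0,-97]
    - [-20.5,0,-109]
    - [-20.5,0,-109]
    - [-20.5,0,-109]
  twist:
    - [0,0,0]
    - [0,0,0]
    - [0,0,0]
    - [0,0,0]
    - [0,0,0]
    - [0,0,0]
    - [0,0,0]
  jaw: [0.48,0.48,0.48,0.48,0.48,0.48,0.48]

```text
clock: 2.75
eef_pos: [0.57, -0.0923, 0.2161]
orientation: [180.0, 10.8, 1.8]
contact_force: [0.3, -1.0, 0.1]
width: 0.0241
```

Run:
```python
from h import *
print(delta(.192,.0014,-.012),rel(),state()['contact_force'])
save('wrist','wrist2');save('side','side2')
```

```text
(array([-0.4,  0.6, -1.4]), array([ 0.001,  0.004, -0.001])) (array([-75.93, -29.17, 216.09]), array([-0.0007585 , -0.18776216, -0.0010128 ])) [ 0.30838223 -1.00963903  0.09722528]
```

View pics/wrist2.png

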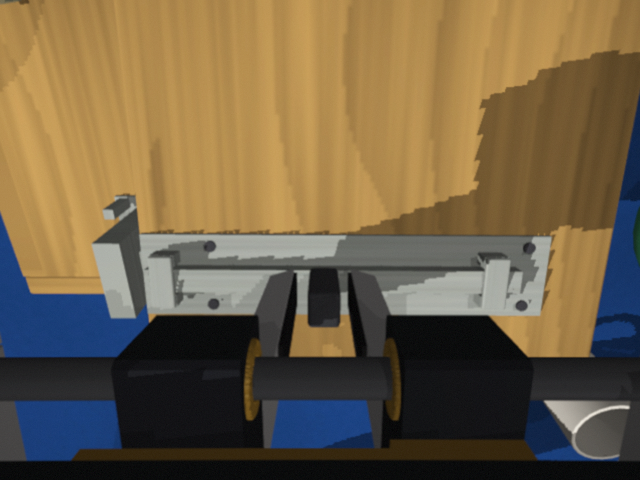

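View pics/side2.png

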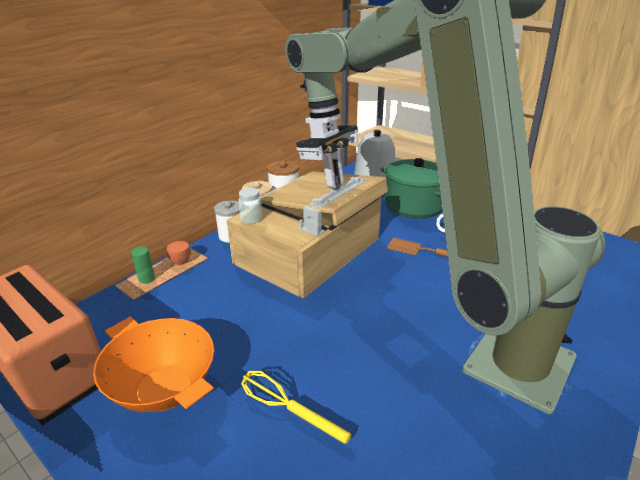

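The wrist view shows the knob at (323,297), centred between the fingers. The keeper stays visible in the side view. Next, close the jaws.

>>> move_arm:
  xyz:
    - [0,0.5,-1.5]
    - [0,0.5,-1.5]
    - [0,0.5,-1.5]
    - [0,0.5,-1.5]
    - [0,0.5,-1.5]
  twist:
    - [0,0,0]
    - [0,0,0]
    - [0,0,0]
    - [0,0,0]
    - [0,0,0]
  jaw: [1,1,1,1,1]

```text
clock: 3.48
eef_pos: [0.5706, -0.0918, 0.2147]
orientation: [179.9, 10.7, 1.8]
contact_force: [0.9, -1.7, 1.0]
width: 0.0134
```

Run:
```python
from h import *
st=state();print(rel(st),st['contact_force'],st['width'])
for a in (.192,.15,.11,.09,.07,.055,.045,.03,.0): print(a,delta(a,.0014,-.0125,st=st))
```

```text
(array([-75.28, -28.76, 214.72]), array([-0.00138389, -0.18672292, -0.0012275 ])) [ 0.87112391 -1.66639996  1.03413432] 0.01343829761165778
0.192 (array([-1.1,  0.1, -0.6]), array([ 0.001,  0.005, -0.001]))
0.15 (array([-3.6,  0.1, -8.9]), array([ 0.002, -0.037, -0.001]))
0.11 (array([ -5.7,  -0. , -16.9]), array([ 0.004, -0.077, -0.001]))
0.09 (array([ -6.6,  -0. , -20.9]), array([ 0.004, -0.097, -0.001]))
0.07 (array([ -7.4,  -0.1, -24.9]), array([ 0.005, -0.117, -0.001]))
0.055 (array([ -8. ,  -0.1, -28. ]), array([ 0.005, -0.132, -0.001]))
0.045 (array([ -8.4,  -0.1, -30. ]), array([ 0.006, -0.142, -0.001]))
0.03 (array([ -8.9,  -0.1, -33.1]), array([ 0.006, -0.157, -0.001]))
0.0 (array([ -9.7,  -0.1, -39.2]), array([ 0.007, -0.187, -0.001]))
```

>>> move_arm:
  xyz:
    - [-1.5,0,-4.5]
    - [-3,0,-9]
    - [-4.3,0,-13]
    - [-5.3,0,-17]
    - [-6.2,0,-21]
    - [-7,0,-25]
    - [-7,0,-25]
  twist:
    - [0,-0.018,0]
    - [0,-0.037,0]
    - [0,-0.057,0]
    - [0,-0.077,0]
    - [0,-0.097,0]
    - [0,-0.117,0]
    - [0,-0.117,0]
  jaw: [1,1,1,1,1,1,1]

```text
clock: 4.35
eef_pos: [0.5642, -0.0919, 0.1902]
orientation: [179.7, 3.8, 1.8]
contact_force: [2.6, -1.9, 5.4]
width: 0.0137
```

```bash
cat > look.py <<'E'
from h import *
import sys
n=sys.argv[1]
st=state();print(rel(st),st['contact_force'].round(2),st['ft_torque'].round(2),st['width'])
s=save('wrist','wrist'+n)
R0=Ro.from_euler('xyz',st['orientation'],degrees=True).as_matrix(); T=np.eye(4);T[:3,:3]=R0;T[:3,3]=st['eef_pos']; T=T@s['tool_from_camera']
u,v=np.meshgrid(np.arange(0,640),np.arange(0,300)); uv=np.c_[u.ravel(),v.ravel()]
P=pts(s,uv,T); B=np.c_[(P-O)@ex,(P-O)@ey,P[:,2]]*1000
ok=s['z_map'][:300].ravel()>0
m=ok&(B[:,0]>-55)&(B[:,0]<100)&(B[:,1]>-150)&(B[:,1]<60)&(B[:,2]>140)&(B[:,2]<210)
c=np.polyfit(B[m,0],B[m,2],1); r=np.abs(np.polyval(c,B[m,0])-B[m,2])<3; c=np.polyfit(B[m,0][r],B[m,2][r],1)
d=ok&(B[:,0]>-100)&(B[:,0]<60)&(B[:,1]>100)&(B[:,1]<170)&(abs(B[:,2]-140)<12)
print('lid angle',-np.arctan(c[0]).round(4),'z at x=-55',np.polyval(c,-55).round(1),'deck',np.median(B[d,2]).round(1),d.sum(),'deckslope',np.polyfit(B[d,0],B[d,2],1)[0].round(4) if d.sum()>50 else '')
s=save('side','side'+n)
a=s['image'][190:250,285:375,::-1]; cv2.imwrite(f'pics/sz{n}.png',cv2.resize(a,None,fx=8,fy=8,interpolation=cv2.INTER_CUBIC))
E
python3 look.py 3
```

```text
(array([-81.75, -28.65, 190.21]), array([-0.00526453, -0.06708093, -0.00058319])) [ 2.55 -1.92  5.38] [-0.   -0.6  -0.11] 0.013655473520660138
lid angle 0.0608 z at x=-55 168.2 deck 139.7 22919 deckslope -0.0003
```

View pics/sz3.png

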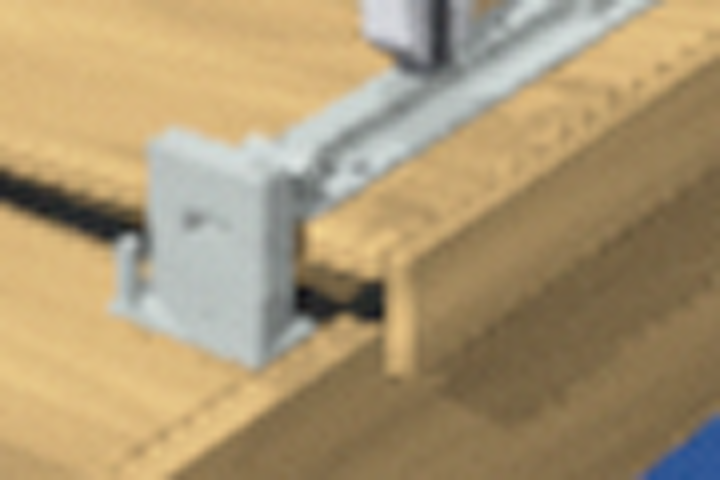

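View pics/wrist3.png

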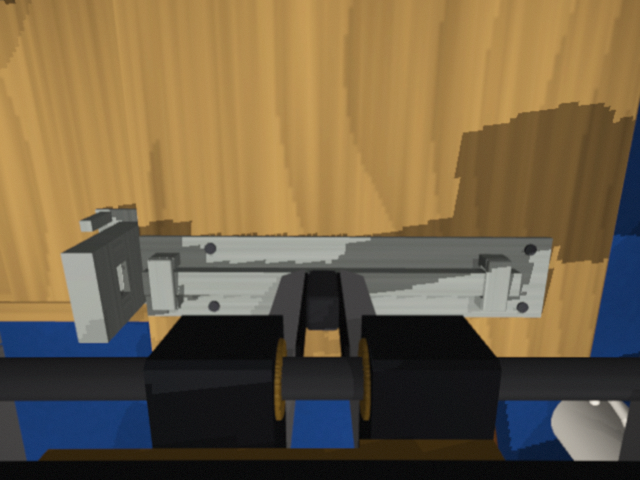

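The wrist view now shows the opening in the keeper's lid-side face at about (123,277). I'll measure it against the bolt tip.

Run:
```python
import cv2
a=cv2.imread('pics/wrist3.png')[205:345,55:235]; cv2.imwrite('pics/z5.png',cv2.resize(a,None,fx=4.2,fy=4.2,interpolation=cv2.INTER_CUBIC))
```

```text
(no output)
```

View pics/z5.png

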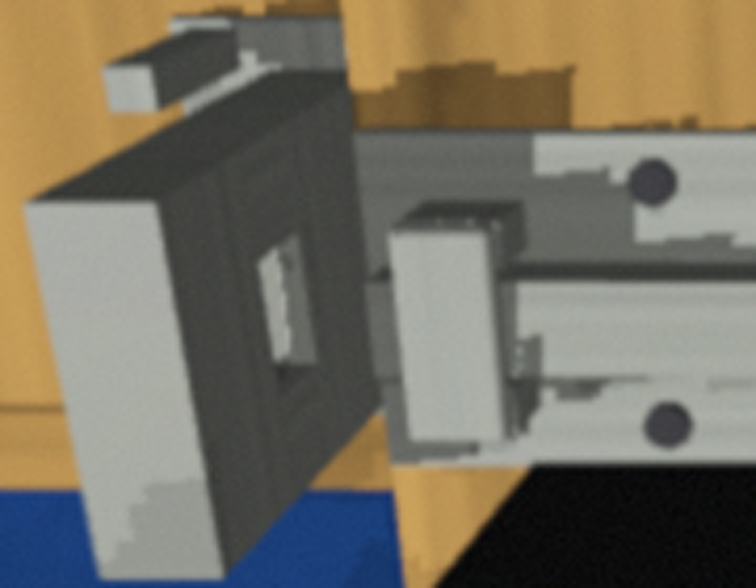

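```bash
cat >> h.py <<'E'
def wT(st,s):
    T=np.eye(4);T[:3,:3]=Ro.from_euler('xyz',st['orientation'],degrees=True).as_matrix();T[:3,3]=st['eef_pos'];return T@s['tool_from_camera']
def hitp(s,T,uv,yb):
    K=np.array([[s['fx'],0,s['cx']],[0,s['fy'],s['cy']],[0,0,1]])
    n=cv2.undistortPoints(np.array(uv,float).reshape(-1,1,2),K,np.array(s['dist'],float)).reshape(-1,2)
    o=[]
    for a in n:
        d=T[:3,:3]@np.array([a[0],a[1],1]);c=T[:3,3];k=(yb-(c-O)@ey)/(d@ey);p=c+k*d
        o.append([(p-O)@ex*1000,(p-O)@ey*1000,p[2]*1000])
    return np.round(o,1)
E
python3 - <<'E'
from h import *
st=state();s=dict(np.load('pics/wrist3.npz'));T=wT(st,s)
f=lambda l:[(55+(a-1.6)/4.2,205+(b-1.6)/4.2) for a,b in l]
print('keeper top edge',hitp(s,T,f([(160,202),(345,80)]),.076))
print('keeper front-bottom',hitp(s,T,f([(222,575)]),.076),'right/bottom',hitp(s,T,f([(382,405)]),.076))
print('open top',hitp(s,T,f([(258,262),(278,378)]),.076)); print('bottom',hitp(s,T,f([(298,233),(318,357)]),.076))
print('opening back?',hitp(s,T,f([(296,235),(318,357)]),.090))
# depth checks
print('depth pts keeper face',[( (p-O)@ex*1000,(p-O)@ey*1000,p[2]*1000) for p in pts(s,f([(215,330),(250,480),(340,250),(100,350)]),T)])
print('bar tip top corners y=61',hitp(s,T,f([(368,280),(368,378)]),.0612))
print('bar pts',[( (p-O)@ex*1000,(p-O)@ey*1000,p[2]*1000) for p in pts(s,f([(379,330),(600,330),(700,330),(372,330),(384,330)]),T)])
E
```

```text
keeper top edge [[-62.   76.  195.4]
 [-61.   76.  150.3]]
keeper front-bottom [[-107.2   76.   196.9]] right/bottom [[-107.5   76.   153.5]]
open top [[-75.8  76.  178.5]
 [-91.2  76.  178.5]]
bottom [[-75.9  76.  168.4]
 [-93.1  76.  168.4]]
opening back? [[ -86.1   90.   142.5]
 [-105.5   90.   141.9]]
depth pts keeper face [(np.float64(-79.14987992098062), np.float64(75.30170692920103), np.float64(190.8575536554126)), (np.float64(-99.96060736884304), np.float64(76.1019386264677), np.float64(187.93224514405352)), (np.float64(-81.79226409658625), np.float64(75.57826726547617), np.float64(159.42500529164874)), (np.float64(-78.43035411601774), np.float64(84.1501269635378), np.float64(197.692309675281))]
bar tip top corners y=61 [[-76.5  61.2 182.6]
 [-87.5  61.2 186.1]]
bar pts [(np.float64(-82.9807238643557), np.float64(60.83688410519965), np.float64(182.4452143339927)), (np.float64(-83.02617015009979), np.float64(34.526263439632416), np.float64(182.46586109482234)), (np.float64(-82.85138508692695), np.float64(22.47469567185258), np.float64(182.9033978842906)), (np.float64(-83.04875060351172), np.float64(61.74432471637676), np.float64(182.290017622699)), (np.float64(-82.87211486707581), np.float64(60.12528036909959), np.float64(182.68935057404698))]
```

Opening spans z ≈ 168.4–178.5 (centre 173.4). The bar centre is at z ≈ 178.5 and the lid angle at 0.061, which agree. So the bar needs lowering by about 5 mm.

>>> move_arm:
  xyz:
    - [-0.3,0,-2]
    - [-0.6,0,-4]
    - [-0.8,0,-5.1]
    - [-0.8,0,-5.1]
    - [-0.8,0,-5.1]
  twist:
    - [0,-0.01,0]
    - [0,-0.02,0]
    - [0,-0.025,0]
    - [0,-0.025,0]
    - [0,-0.025,0]
  jaw: [1,1,1,1,1]

```text
clock: 5.08
eef_pos: [0.5634, -0.092, 0.1857]
orientation: [179.7, 2.4, 1.8]
contact_force: [0.7, -1.5, 5.9]
width: 0.0137
```

```bash
cat > meas.py <<'E'
from h import *
import sys,subprocess
st=state();n=sys.argv[1];print(st['clock'],rel(st),st['contact_force'].round(2),st['width'])
s=save('wrist','wrist'+n);T=wT(st,s)
u,v=np.meshgrid(np.arange(0,640),np.arange(0,345)); uv=np.c_[u.ravel(),v.ravel()]
P=pts(s,uv,T); B=np.c_[(P-O)@ex,(P-O)@ey,P[:,2]]*1000
ok=s['z_map'][:345].ravel()>0
def med(m): return np.median(B[m],axis=0).round(2),m.sum()
bar=ok&(abs(B[:,0]+84)<3)&(B[:,1]>15)&(B[:,1]<38)&(B[:,2]>165)&(B[:,2]<195); print('bar top',med(bar))
end=ok&(abs(B[:,0]+84)<4)&(B[:,1]>50)&(B[:,1]<74)&(B[:,2]>160)&(B[:,2]<195); print('tip region y max', np.percentile(B[end,1],[50,98]).round(1) if end.any() else None)
kf=ok&(abs(B[:,0]+85)<20)&(abs(B[:,1]-76)<4)&(B[:,2]>160)&(B[:,2]<210); print('keeper face',med(kf))
m=ok&(B[:,0]>-55)&(B[:,0]<100)&(B[:,1]>-150)&(B[:,1]<60)&(B[:,2]>140)&(B[:,2]<210)
c=np.polyfit(B[m,0],B[m,2],1); r=np.abs(np.polyval(c,B[m,0])-B[m,2])<3; c=np.polyfit(B[m,0][r],B[m,2][r],1); print('lid',-np.arctan(c[0]).round(4))
a=s['image'][205:345,40:220,::-1]; cv2.imwrite(f'pics/wz{n}.png',cv2.resize(a,None,fx=4.2,fy=4.2,interpolation=cv2.INTER_CUBIC))
E
python3 meas.py 4
```

```text
5.075 (array([-82.55, -28.65, 185.71]), array([-0.00601083, -0.04264709, -0.00057045])) [ 0.67 -1.48  5.89] 0.013657194119340034
bar top (array([-83.99,  26.51, 177.65]), np.int64(519))
tip region y max [55.5 62.1]
keeper face (array([-84.39,  75.79, 185.88]), np.int64(3853))
lid 0.0385
```

View pics/wz4.png

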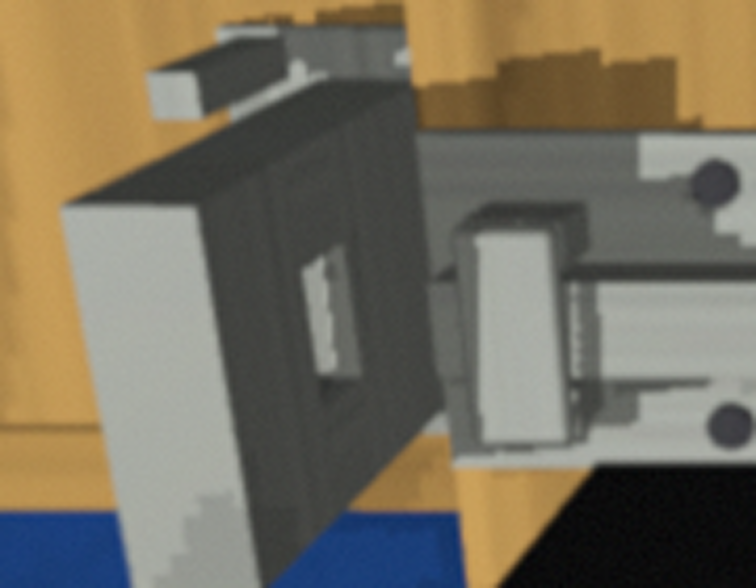

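Run:
```python
from h import *
st=state();s=dict(np.load('pics/wrist4.npz'));T=wT(st,s)
f=lambda l:[(40+(a-1.6)/4.2,205+(b-1.6)/4.2) for a,b in l]
print('open top',hitp(s,T,f([(303,268),(312,326),(322,385)]),.0758)); print('bottom',hitp(s,T,f([(340,245),(349,310),(359,375)]),.0758))
```

```text
open top [[-75.5  75.8 178.3]
 [-82.8  75.8 178.4]
 [-90.5  75.8 178.2]]
bottom [[-75.8  75.8 169.5]
 [-84.3  75.8 169.7]
 [-93.   75.8 169.7]]
```

>>> move_arm:
  xyz:
    - [-0.1,3,0]
    - [-0.2,6,0]
    - [-0.3,9,0]
    - [-0.4,12,0]
    - [-0.4,12,0]
    - [-0.4,12,0]
  twist:
    - [0,0,0]
    - [0,0,0]
    - [0,0,0]
    - [0,0,0]
    - [0,0,0]
    - [0,0,0]
  jaw: [1,1,1,1,1,1]

```text
clock: 5.88
eef_pos: [0.5631, -0.0796, 0.186]
orientation: [179.7, 2.4, 1.8]
contact_force: [2.1, -1.0, 5.3]
width: 0.014
```

```bash
python3 meas.py 5
```

```text
5.875 (array([-82.4 , -16.31, 186.02]), array([-0.00545867, -0.0421921 , -0.00074026])) [ 2.11 -0.96  5.34] 0.013983778260800415
bar top (array([-84.03,  26.31, 177.93]), np.int64(522))
tip region y max [62.6 73.7]
keeper face (array([-83.18,  75.86, 187.35]), np.int64(3245))
lid 0.0401
```

View pics/wz5.png

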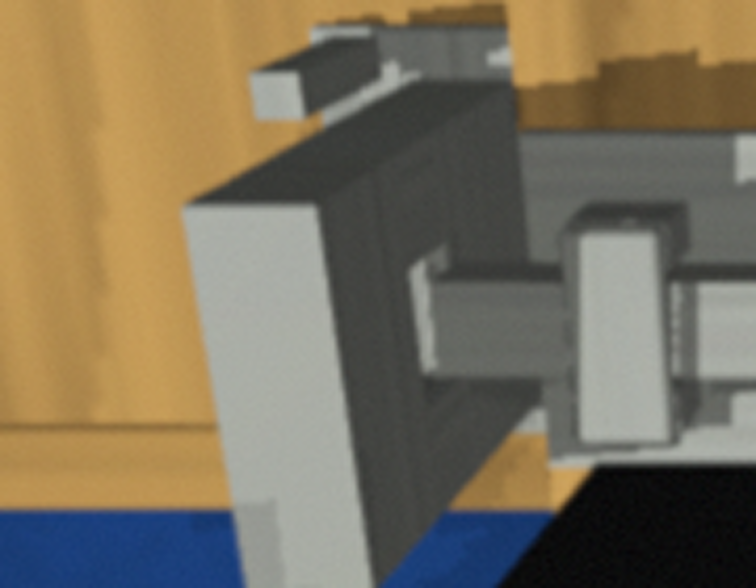

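>>> move_arm:
  xyz:
    - [0,0,-0.3]
    - [0,1,-0.3]
    - [-0.1,2,-0.3]
    - [-0.1,3,-0.3]
    - [-0.1,3,-0.3]
  twist:
    - [0,0,0]
    - [0,0,0]
    - [0,0,0]
    - [0,0,0]
    - [0,0,0]
  jaw: [1,1,1,1,1]

```text
clock: 6.55
eef_pos: [0.5631, -0.0767, 0.186]
orientation: [179.7, 2.4, 1.8]
contact_force: [1.1, -1.6, 5.2]
width: 0.0142
```

```bash
python3 meas.py 6
```

```text
6.55 (array([-82.39, -13.36, 186.01]), array([-0.0055442 , -0.04206289, -0.00076325])) [ 1.15 -1.64  5.22] 0.014169005486065665
bar top (array([-83.94,  26.3 , 177.98]), np.int64(511))
tip region y max [62.5 73.5]
keeper face (array([-82.98,  75.85, 187.38]), np.int64(3194))
lid 0.0401
```

View pics/wz6.png

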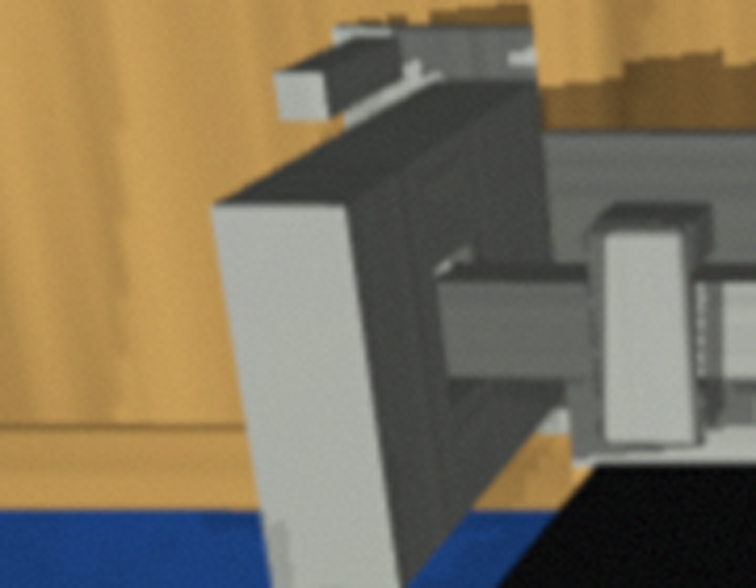

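No contact force, and the tip is at the mouth of the opening. Go on gently.

>>> move_arm:
  xyz:
    - [0,0.5,-0.3]
    - [0,1,-0.3]
    - [0,1.5,-0.3]
    - [0,1.5,-0.3]
  twist:
    - [0,0,0]
    - [0,0,0]
    - [0,0,0]
    - [0,0,0]
  jaw: [1,1,1,1]

```text
clock: 7.1
eef_pos: [0.563, -0.0752, 0.186]
orientation: [179.7, 2.4, 1.8]
contact_force: [2.0, -1.6, 5.1]
width: 0.014
```

```bash
python3 meas.py 7
```

```text
7.1 (array([-82.39, -11.94, 185.98]), array([-0.00566805, -0.04206143, -0.00071438])) [ 2.   -1.6   5.12] 0.014040962541533525
bar top (array([-83.86,  26.85, 177.88]), np.int64(510))
tip region y max [62.5 73.6]
keeper face (array([-83.04,  75.85, 187.35]), np.int64(3132))
lid 0.0401
```

View pics/wz7.png

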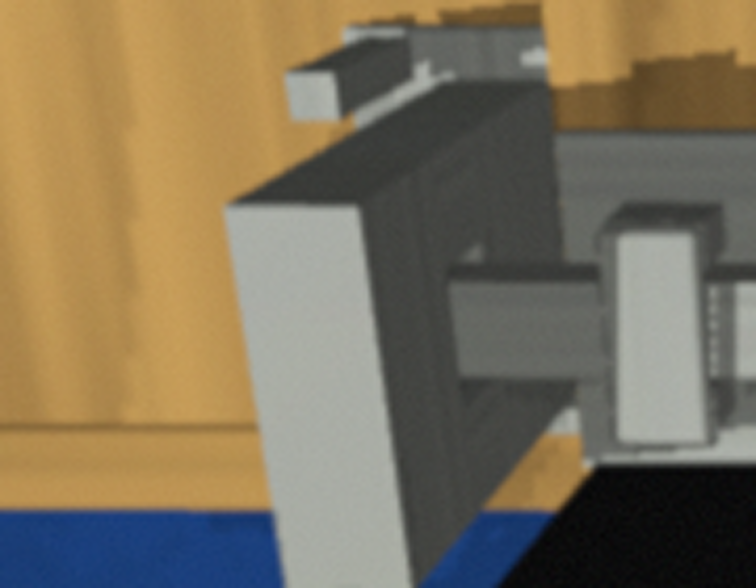

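Travel is about 18 mm with no force rise, so the tip is 2 mm inside the opening. Continue.

>>> move_arm:
  xyz:
    - [0,1.5,-0.2]
    - [-0.1,3,-0.2]
    - [-0.1,4.5,-0.2]
    - [-0.2,6,-0.2]
    - [-0.2,6,-0.2]
  twist:
    - [0,0,0]
    - [0,0,0]
    - [0,0,0]
    - [0,0,0]
    - [0,0,0]
  jaw: [1,1,1,1,1]

```text
clock: 7.78
eef_pos: [0.5629, -0.0692, 0.186]
orientation: [179.7, 2.4, 1.8]
contact_force: [2.1, -1.3, 4.4]
width: 0.0136
```

```bash
python3 meas.py 8
```

```text
7.775 (array([-82.34,  -5.89, 186.05]), array([-0.00562853, -0.0418757 , -0.00077541])) [ 2.06 -1.31  4.38] 0.013566867486715263
bar top (array([-83.84,  27.48, 177.89]), np.int64(457))
tip region y max [62.4 73.4]
keeper face (array([-82.92,  75.88, 187.62]), np.int64(2993))
lid 0.0404
```

>>> move_arm:
  xyz:
    - [0,2,-0.2]
    - [-0.1,4,-0.2]
    - [-0.2,6,-0.2]
    - [-0.2,8,-0.2]
    - [-0.3,10,-0.2]
    - [-0.4,12,-0.2]
    - [-0.4,13.5,-0.2]
    - [-0.4,13.5,-0.2]
  twist:
    - [0,0,0]
    - [0,0,0]
    - [0,0,0]
    - [0,0,0]
    - [0,0,0]
    - [0,0,0]
    - [0,0,0]
    - [0,0,0]
  jaw: [1,1,1,1,1,1,1,1]

```text
clock: 8.82
eef_pos: [0.5625, -0.0556, 0.1861]
orientation: [179.7, 2.4, 1.8]
contact_force: [1.9, -1.0, 5.5]
width: 0.014
```

```bash
python3 meas.py 9
```

```text
8.825 (array([-82.26,   7.74, 186.06]), array([-0.00546074, -0.0416486 , -0.00087203])) [ 1.88 -0.99  5.53] 0.013966449547473529
bar top (array([-83.68,  34.49, 177.76]), np.int64(160))
tip region y max [62.3 73.6]
keeper face (array([-79.95,  75.89, 186.45]), np.int64(2239))
lid 0.0403
```

>>> move_arm:
  xyz:
    - [0,1,-0.2]
    - [-0.1,2,-0.2]
    - [-0.1,3,-0.2]
    - [-0.1,4,-0.2]
    - [-0.1,4,-0.2]
  twist:
    - [0,0,0]
    - [0,0,0]
    - [0,0,0]
    - [0,0,0]
    - [0,0,0]
  jaw: [1,1,1,1,1]

```text
clock: 9.5
eef_pos: [0.5624, -0.0523, 0.1861]
orientation: [179.6, 2.4, 1.8]
contact_force: [2.6, -4.3, 5.2]
width: 0.0137
```

```bash
python3 -c "
from h import *
st=state();print(rel(st),st['contact_force'],st['width'])"
```

```text
(array([-82.26,  10.99, 186.09]), array([-0.00688488, -0.04164155, -0.00074396])) [ 2.55050632 -4.29113648  5.1651097 ] 0.013705704954607954
```

>>> move_arm:
  xyz:
    - [0,1.5,-0.1]
    - [0,2.5,-0.1]
    - [0,2.5,-0.1]
    - [0,2.5,-0.1]
  twist:
    - [0,0,0]
    - [0,0,0]
    - [0,0,0]
    - [0,0,0]
  jaw: [1,1,1,1]

```text
clock: 10.0
eef_pos: [0.5625, -0.0523, 0.1863]
orientation: [179.4, 2.4, 1.7]
contact_force: [1.4, -8.3, 4.6]
width: 0.014
```

```bash
python3 -c "
from h import *
st=state();print(rel(st),st['contact_force'],st['width'])"; python3 look.py 10; python3 meas.py 10b
```

```text
(array([-82.16,  11.02, 186.33]), array([-1.12686660e-02, -4.15742730e-02, -5.97923551e-05])) [ 1.43114565 -8.30741898  4.61065296] 0.014030121620582406
(array([-82.16,  11.02, 186.33]), array([-1.12686660e-02, -4.15742730e-02, -5.97923551e-05])) [ 1.43 -8.31  4.61] [-0.82 -0.15 -0.04] 0.014030121620582406
lid angle 0.0417 z at x=-55 164.8 deck 139.6 35421 deckslope 0.0006
10.1 (array([-82.17,  11.01, 186.33]), array([-1.12766514e-02, -4.15710595e-02, -4.11700093e-05])) [ 1.89 -7.39  5.42] 0.014034335543255338
bar top (array([-83.65,  36.08, 178.16]), np.int64(84))
tip region y max [62.2 73.6]
keeper face (array([-79.13,  75.88, 185.69]), np.int64(2044))
lid 0.0416
```

View pics/sz10.png

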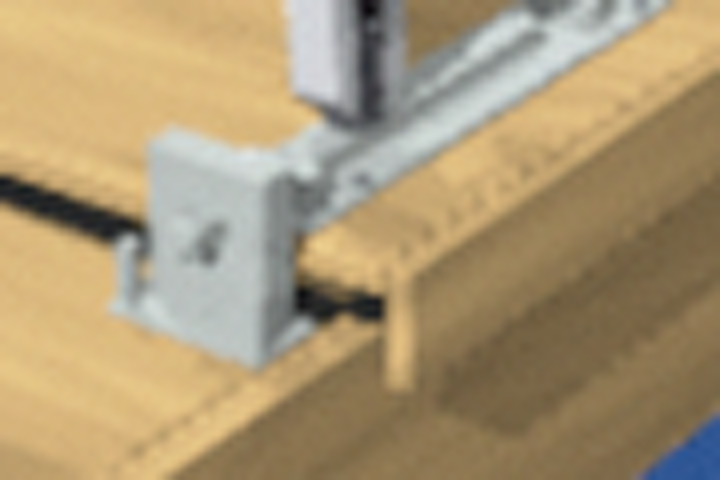

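View pics/wrist10.png

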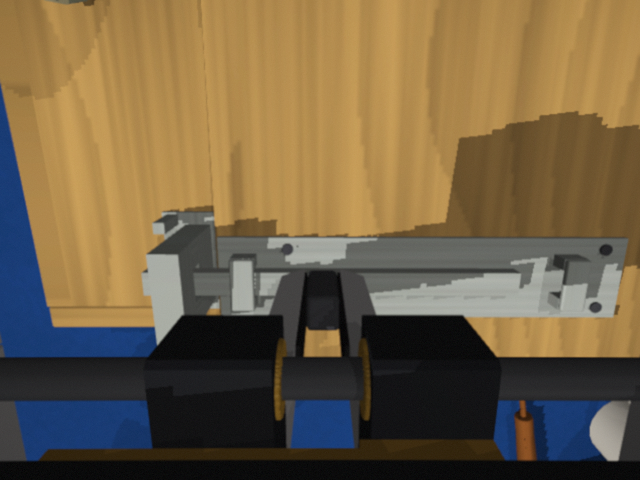

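Run:
```python
from h import *
s=dict(np.load('pics/wrist10.npz'));st=state();T=wT(st,s)
B=lambda uv:(lambda P:np.c_[(P-O)@ex,(P-O)@ey,P[:,2]]*1000)(pts(s,uv,T)).round(1)
for v in (278,284,290): print(v,B([(u,v) for u in range(140,154,1)])[:,1:].tolist())
print('guide',B([(u,285) for u in range(228,268,3)])[:,1:].tolist())
print('knob top',B([(u,300) for u in range(300,348,3)]).tolist())
```

```text
278 [[120.3, 141.0], [120.3, 139.9], [101.5, 178.0], [100.9, 178.1], [100.1, 178.8], [99.8, 178.5], [99.2, 178.5], [99.0, 178.0], [98.5, 177.9], [89.5, 196.4], [89.2, 196.2], [88.2, 197.3], [88.1, 196.6], [87.2, 197.5]]
284 [[121.6, 139.4], [121.0, 139.5], [101.7, 178.3], [100.8, 179.1], [101.0, 177.8], [100.6, 177.6], [100.3, 177.1], [99.1, 178.6], [98.5, 178.7], [89.9, 196.4], [89.2, 196.9], [89.2, 195.9], [88.5, 196.5], [87.6, 197.5]]
290 [[122.1, 139.4], [121.9, 138.7], [120.7, 139.8], [101.8, 177.9], [101.1, 178.3], [100.6, 178.4], [100.0, 178.5], [100.0, 177.6], [99.3, 178.0], [98.4, 178.8], [89.7, 196.6], [89.3, 196.6], [88.4, 197.4], [87.9, 197.5]]
guide [[58.7, 178.8], [56.6, 181.5], [55.2, 181.3], [53.8, 180.8], [52.4, 180.6], [50.7, 181.3], [49.3, 181.1], [47.9, 180.9], [46.4, 180.9], [45.4, 177.7], [43.8, 178.4], [42.5, 177.1], [40.8, 178.5], [39.3, 178.3]]
knob top [[-72.7, 20.7, 220.7], [-72.5, 19.5, 221.2], [-76.7, 18.6, 212.1], [-76.3, 17.3, 213.1], [-76.8, 16.1, 212.1], [-76.2, 14.8, 213.3], [-75.9, 13.6, 213.9], [-76.2, 12.4, 213.3], [-76.2, 11.1, 213.3], [-6.3, 13.5, 362.0], [-75.8, 8.7, 214.1], [-76.2, 7.4, 213.4], [-76.0, 6.2, 213.7], [-73.4, 5.3, 219.4], [-72.9, 4.2, 220.4], [-71.6, 3.2, 223.2]]
```

The tip is at bin y ≈ 102, so the bolt is fully home on its stop, and force rises with no further travel. Ease off, open and retreat.

>>> move_arm:
  xyz:
    - [0,0.3,0]
    - [0,0.3,0]
    - [0,0.3,0]
    - [0,0.3,0]
    - [0,0.3,0]
  twist:
    - [0,0,0]
    - [0,0,0]
    - [0,0,0]
    - [0,0,0]
    - [0,0,0]
  jaw: [1,0.6,0.45,0.4,0.4]

```text
clock: 10.78
eef_pos: [0.5621, -0.0516, 0.1858]
orientation: [179.4, 2.4, 1.8]
contact_force: [0.1, 0.0, -0.2]
width: 0.0284
```

>>> move_arm:
  xyz:
    - [0.4,0,10]
    - [1,0,25]
    - [2,0,50]
    - [4,0,90]
    - [4,0,130]
    - [4,0,130]
  twist:
    - [0,0,0]
    - [0,0,0]
    - [0,0,0]
    - [0,0,0]
    - [0,0,0]
    - [0,0,0]
  jaw: [0.4,0.4,0.4,0.4,0.4,0.4]

```text
clock: 11.52
eef_pos: [0.5687, -0.0522, 0.3218]
orientation: [179.2, 1.8, 1.8]
contact_force: [-0.0, 0.5, 0.7]
width: 0.0278
```

```bash
python3 look.py 11
python3 - <<'E'
from h import *
s=dict(np.load('pics/wrist11.npz'));st=state();T=wT(st,s)
u,v=np.meshgrid(np.arange(640),np.arange(345));uv=np.c_[u.ravel(),v.ravel()]
P=pts(s,uv,T);B=np.c_[(P-O)@ex,(P-O)@ey,P[:,2]]*1000
t=(abs(B[:,0]+84)<4)&(B[:,1]>92)&(B[:,1]<115)&(abs(B[:,2]-178)<5);print('tip',t.sum(),np.percentile(B[t],[2,50,99],axis=0).round(1))
k=(abs(B[:,0]+82)<14)&(abs(B[:,1]-12)<14)&(B[:,2]>203);print('knob',np.percentile(B[k],[2,50,98],axis=0).round(1))
E
```

```text
(array([-76.04,  10.95, 321.83]), array([-0.01358635, -0.03224033, -0.00037638])) [-0.04  0.45  0.66] [ 0.03 -0.01 -0.06] 0.027838990199299904
lid angle 0.0453 z at x=-55 165.4 deck 139.6 13985 deckslope 0.0025
tip 70 [[-87.9  95.6 173.1]
 [-84.4  98.9 173.9]
 [-80.5 102.7 175.7]]
knob [[-91.9  -1.9 207. ]
 [-78.5  -1.3 332.1]
 [-68.5  18.8 379.5]]
```

View pics/wrist11.png

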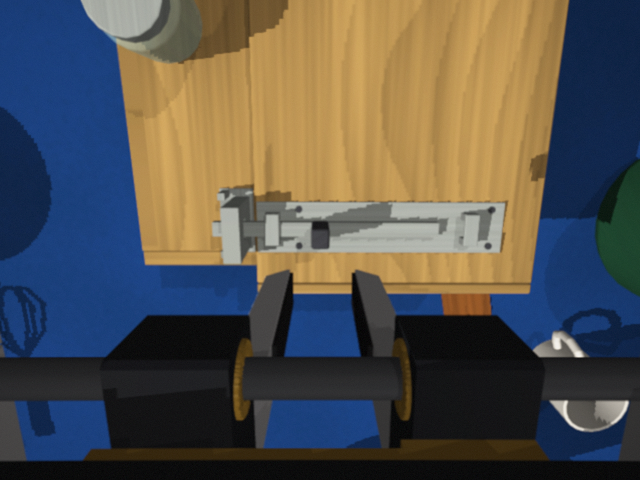

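View pics/side11.png

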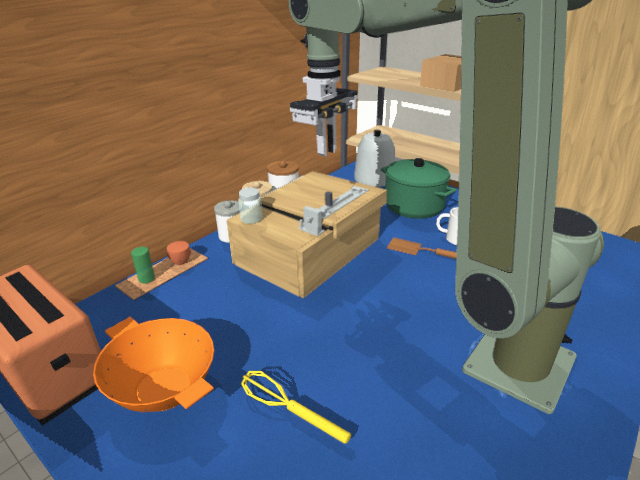

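Run:
```python
from h import *
s=dict(np.load('pics/wrist11.npz'));st=state();T=wT(st,s)
u,v=np.meshgrid(np.arange(640),np.arange(275));uv=np.c_[u.ravel(),v.ravel()]
P=pts(s,uv,T);B=np.c_[(P-O)@ex,(P-O)@ey,P[:,2]]*1000
k=(abs(B[:,0]+80)<16)&(abs(B[:,1]-12)<14)&(abs(B[:,2]-212)<7);print('knob',k.sum(),np.percentile(B[k],[2,50,98],axis=0).round(1))
print(hand_in())
```

```text
knob 381 [[-92.7   6.6 206. ]
 [-84.6  13.3 209.3]
 [-77.2  19.4 210.7]]
the job is handed in; nothing more can be done
None
```

The bin is shut: the bolt is fully home through the keeper, and it alone holds the lid down. I handed the job in at about 12 s with the arm clear of everything.

**What I did**
- I pinched the knob and pressed the lid down.
- I measured the keeper's opening with the wrist camera at z ≈ 169–178 mm and lined the bolt up with it at a lid angle of about 0.04.
- I pushed the bolt across in small steps. The sideways force stayed under 2 N through the keeper, so the tip went in without being rammed. It rose only at the end of travel, to about 8 N with no further movement.

**Last checks, after letting go**
- **Bolt:** its tip is at bin y ≈ 102 mm and the knob at ≈ 13 mm. Fully home should give 102 and 12.
- **Lid:** it stays down at an angle of about 0.045.
- **Robot:** the contact force is about zero.
- **Other things:** the jar, pot, colander, mug, spatula and whisk look undisturbed in the last pictures.

**Disagreement:** the tool's own reading put the travel at about 41 mm against 42 mm. That is within the calibration error, and the pictures agree with fully home.

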